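# Sweep dead microphone batteries into the recycling bin

## Robot

A 6-joint arm with a two-finger parallel gripper is mounted at the origin on the work surface. World frame = base frame: x ahead of the robot, y to its left, z up, the work surface at z = 0. Lengths are in m, angles in rad, forces in N, time in s.
With the tool pointing down it reaches from about 0.375 to 0.9 m from the base axis. Payload 3.1 kg.
Tool frame: the origin (TCP) lies on the centre line of the jaws, within the pads' length; the fingertips stand robot.tip_reach ahead of it and the grasp point (between the pads) lies 8 mm behind it (robot.tip_reach is the distance from the TCP to the fingertips, in m); z points along the fingers, y is the line along which they close (so a half turn about z gives the same grasp; the last joint's range is limited). The gripper opens to 87 mm and grips with 3 to 60 N. Pads are 19 mm wide; open, the fingers measure 117 mm over their backs; the gripper's body (75 mm by 190 mm) begins 51 mm behind the grasp point.
Start: joints at [-0.178, 0.527, 1.433, -0, 1.181, -0.178], TCP at [0.625, 0, 0.234] pointing down, gripper open.
Joint ranges: [-3.08, 3.08], [-0.75, 2.2], [0.22, 2.44], [-1.43, 4.57], [0, 2.65], [-2.85, 2.85]. Speed limits (rad/s): [2.79, 2.79, 3.14, 3.14, 3.14, 3.14].

## Interface

Orientations are given as a unit quaternion [x, y, z, w].
In Python, from rig import robot gives the robot as it stands.
- The arm moves only by the tool jog_arm, never from a script. Its argument "motion" is one flat list of numbers, 7 for each row, row after row: the shift along the tool's x, y, z scaled (see below), then the turn, a rotation vector about the tool's x, y, z scaled (see below), then the gripper's target within -1 to 1 (shut at 1, half-way at 0, fully open at -1). In form: [x, y, z, rx, ry, rz, hand, x, y, z, rx, ry, rz, hand, ...]. A call has 1 to 12 rows; each row shifts and turns the commanded pose from where the row before left it, along the tool's axes as they then stand; what a row does not reach is not made up. The controller multiplies each number of a shift by 4 cm and each number of a turn by 4 degrees. A row lasts 1/8 s, in which the tool goes at most 62.5 mm and 10.7 degrees, less where a joint would pass 70% of its speed; a pose out of reach is approached as far as the arm can. A call with a number of a shift or a turn outside -1 to 1 is refused whole. A call with a gripper value outside its range is refused whole. The fingers move at their own pace and stop on an object; "grip_force" is the grip in N (left out, the last holds). Time passes only in rows, so rows that do not move let the fingers close. It gives the time, the measured TCP pose, the force, the opening and the grip force at its end, in the units of the state.
- robot.get_obs(): the state, without advancing time (a new reading comes with each control period).
- robot.camera(name): name is "scene" or "side" or "wrist"; returns the picture (400x640x3 uint8, blue, green, red); there is no depth.
- robot.calibration(name): a dict with "fx", "fy", "cx", "cy" (pixels), "R" (3x3) and "t" (3): a world point X has camera coordinates R X + t; the wrist camera has in their place "T_tool_cam" (4x4, takes a point from camera to tool coordinates, whose origin is the TCP and whose axes are the flange's). Camera axes: x right, y down, z forward; pixel columns grow to the right and rows downward; lengths in m; the calibration is good to about 2 mm. A picture is of the moment at which its call begins: read the wrist's pose just before it. calibration takes no time and is no camera call.
- robot.hand_in(): hands the job in; it is judged then, once.
The state is a dict: "time": time; "q": joint angles; "joint_velocities": joint speeds; "joint_torque": joint torques, N m; "position": TCP position; "tool_rot": TCP orientation; "ft_force": force on the tool from outside, world axes, zero at the start; "moment": the same for the moment, N m; "grip_width": finger opening in m; "grip_force": force on a finger pad.
Only numpy, scipy, OpenCV 4.12 (cv2) and the standard library are available. Lean on these libraries where they do the work, as an engineer would, in place of code of your own. Each camera call takes 0.05 s, during which the arm holds its last target. There are 200 camera calls.

## Task

The three dead (black and copper) block batteries have been left on the counter after the microphones were changed over. Sweep them along the counter top and off its edge into the green recycling bin that hangs there, pushing them with the fingertips: do not pinch them, pick them up or carry them. Leave the clicker, the remote control and the two good (blue) batteries in the charger where they are.

Things in the scene. Friction and masses are not known exactly. Their poses are not given: they have to be found in the camera images.
- bin: Open green plastic bin, fixed, hung on the counter's far edge. Origin on the edge at counter-top height (z = 0), midway along the mouth; x points out over the bin, y along the edge. Mouth 252 mm along the edge x 162 mm, starting 5 mm beyond it; rim 8 mm below, floor 194 mm below the counter top. Nothing of it stands above the counter top.
- cell_a: A 9 V block battery, 46 x 26.5 x 17.5 mm, 45 g. Origin at the centre of the block; x along its 46 mm length (terminals at +x), z along its 17.5 mm thickness. DEAD: black jacket with a copper-coloured end. Lies loose and flat on the counter (centre 9 mm up), turned any way, 130 to 210 mm from the counter's edge; slides easily.
- cell_b: A 9 V block battery, 46 x 26.5 x 17.5 mm, 45 g. Origin at the centre of the block; x along its 46 mm length (terminals at +x), z along its 17.5 mm thickness. DEAD: black jacket with a copper-coloured end. Lies loose and flat on the counter (centre 9 mm up), turned any way, 130 to 210 mm from the counter's edge; slides easily.
- cell_c: A 9 V block battery, 46 x 26.5 x 17.5 mm, 45 g. Origin at the centre of the block; x along its 46 mm length (terminals at +x), z along its 17.5 mm thickness. DEAD: black jacket with a copper-coloured end. Lies loose and flat on the counter (centre 9 mm up), turned any way, 130 to 210 mm from the counter's edge; slides easily.
- clicker: Grey slide-show clicker, 100 x 30 x 18 mm, 70 g, lying loose on the counter in one row with the dead batteries (which place in the row varies), roughly square to the edge. Origin at its centre, x along its length. To be left alone.
- remote: Black remote control with grey keys, 175 x 46 x 20 mm, loose on the counter to one side of the row. Origin at its centre, x along its length. To be left alone.
- charger: White two-bay battery charger, fixed on the counter to the other side of the row, 75 (x) x 110 (y) x 26 mm high, bays 26 mm either side of its middle along y. Origin at the centre of its underside.
- good_a: A 9 V block battery, 46 x 26.5 x 17.5 mm, 45 g. Origin at the centre of the block; x along its 46 mm length (terminals at +x), z along its 17.5 mm thickness. GOOD: blue jacket. Stands on end in a bay of the charger, terminals down, its upper 28 mm showing (top 54 mm above the counter).
- good_b: A 9 V block battery, 46 x 26.5 x 17.5 mm, 45 g. Origin at the centre of the block; x along its 46 mm length (terminals at +x), z along its 17.5 mm thickness. GOOD: blue jacket. Stands on end in a bay of the charger, terminals down, its upper 28 mm showing (top 54 mm above the counter).
Mind the look-alikes: they are no part of the job. Leave any pink or yellow look-alike of the cell_c alone. What is shaped like the cell_a but yellow is not meant.

How it is judged:
By the outcome, as a careful person would: the job done as asked, in the order asked, and still so for the second after the job is handed in, with the robot touching nothing.
It also fails if it takes over 64 s, if anything falls off the work surface, if the arm or the gripper's body presses on something with over 40 N, if the wrist force passes 120 N, or if a joint passes its speed limit or range.

## Working session

There is one attempt and no reset: what is moved stays moved. The work goes in short steps, Python scripts to look and compute and a tool call to move; the robot and the scene stay as the last step left them, time stands still between calls to the robot, and variables do not carry over. Pictures are saved under pics/ and viewed, at most 10 in all, crops included, and the job is handed in when it is done.

Besides the shell and the picture viewer there is one more tool, called after ">>>" as name(argument=value, ...) on one line, values as JSON. jog_arm: Moves the arm, as the interface text tells. Shifts and turns lie within -1 to 1; 1 stands for 4 cm of shift or 4 degrees of turn. Its arguments: {"type":"object","properties":{"motion":{"type":"array","items":{"type":"number"}},"grip_force":{"type":"number"}},"required":["motion"]}

```bash
mkdir -p pics; ls; python3 - <<'E'
from rig import robot
import cv2
o=robot.get_obs();print({k:o[k] for k in("time","position","tool_rot","grip_width")},robot.tip_reach)
for n in("scene","side","wrist"):
    cv2.imwrite(f"pics/{n}0.png",robot.camera(n));c=robot.calibration(n);print(n,c)
E
```

```text
pics
{'time': 0.0, 'position': array([6.24296897e-01, 1.61619952e-04, 2.32557663e-01]), 'tool_rot': array([ 7.07109510e-01,  7.07103212e-01, -6.23720135e-04, -8.93729110e-04]), 'grip_width': 0.08721792398440635} 0.011
scene {'fx': 371.69442560517274, 'fy': 371.69442560517274, 'cx': 315.5022699489355, 'cy': 195.94741508006538, 'R': array([[-0.75983715,  0.65010935,  0.00230772],
       [ 0.53106141,  0.62273558, -0.57460784],
       [-0.37499503, -0.43538284, -0.81842563]]), 't': array([ 0.38041833, -0.26754782,  1.34037422])}
side {'fx': 453.74171801948256, 'fy': 453.74171801948256, 'cx': 314.8287224462873, 'cy': 203.0395064957474, 'R': array([[ 0.88680237, -0.46184559, -0.01673926],
       [-0.26331907, -0.47517672, -0.83956545],
       [ 0.3797955 ,  0.7489364 , -0.5430006 ]]), 't': array([-0.46507432,  0.20828795,  0.98698118])}
wrist {'fx': 286.4477225978781, 'fy': 286.4477225978781, 'cx': 321.5078452815243, 'cy': 198.9341217423347, 'T_tool_cam': array([[-1.03171496e-03, -9.65749822e-01, -2.59472961e-01,
         7.08262992e-02],
       [ 9.99998922e-01, -7.25240274e-04, -1.27686977e-03,
         3.59676852e-04],
       [ 1.04495651e-03, -2.59473999e-01,  9.65749529e-01,
        -1.50914847e-01],
       [ 0.00000000e+00,  0.00000000e+00,  0.00000000e+00,
         1.00000000e+00]])}
```

View pics/scene0.png

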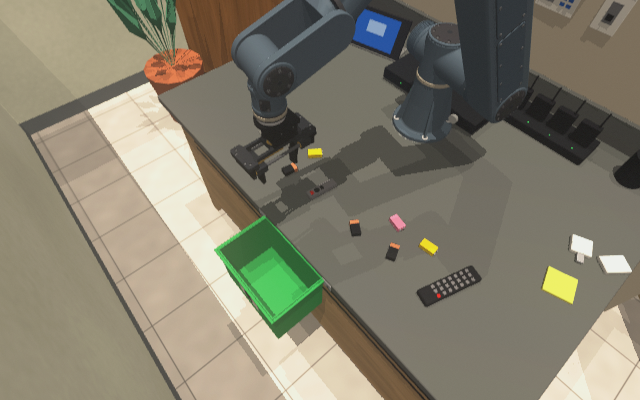

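View pics/wrist0.png

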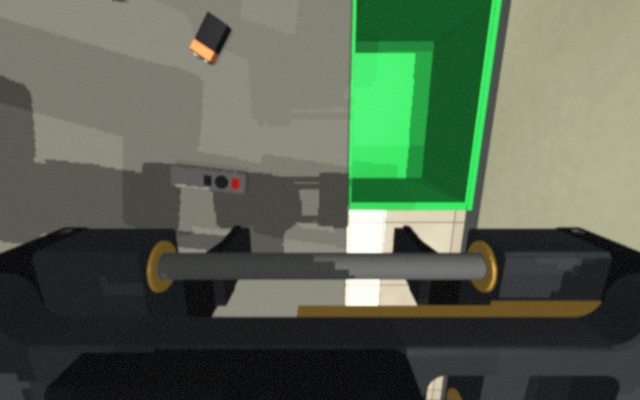

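The scene view shows the dead cells at about (290,170), (355,228) and (392,251), with the clicker at (318,190), the remote at (450,285) and the bin at (270,275). The look-alikes are pink (398,222) and yellow (429,246) and (315,153). The wrist view shows the counter edge at column 350.

View pics/side0.png

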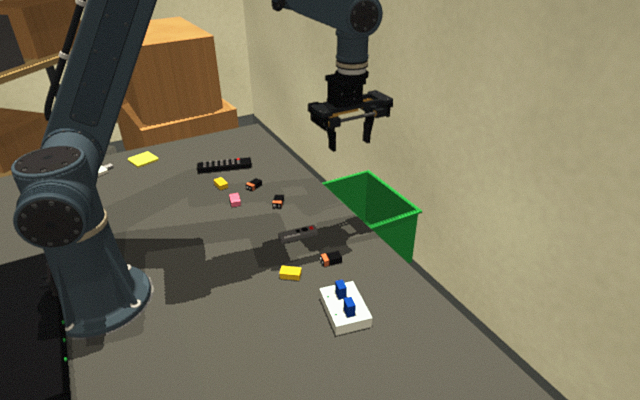

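```bash
cat > h.py <<'E'
import numpy as np, cv2
from scipy.spatial.transform import Rotation as Ro
from rig import robot
def cam(n,o=None):
    c=robot.calibration(n);K=np.array([[c['fx'],0,c['cx']],[0,c['fy'],c['cy']],[0,0,1]])
    if n=='wrist':
        o=o or robot.get_obs();T=np.eye(4);T[:3,:3]=Ro.from_quat(o['tool_rot']).as_matrix();T[:3,3]=o['position']
        W=T@c['T_tool_cam'];return K,W[:3,:3],W[:3,3]
    R=np.array(c['R']);return K,R.T,-R.T@np.array(c['t'])
def ray(n,px,z=0,o=None):
    K,R,C=cam(n,o);d=(R@np.linalg.inv(K)@np.c_[np.array(px,float).reshape(-1,2),np.ones(np.array(px).size//2)].T).T
    return C+d*((z-C[2])/d[:,2])[:,None]
def blobs(img,lo,hi,amin=15):
    m=cv2.inRange(cv2.cvtColor(img,cv2.COLOR_BGR2HSV),lo,hi)
    n,l,s,c=cv2.connectedComponentsWithStats(m)
    return [(c[i],s[i]) for i in range(1,n) if s[i][4]>=amin]
E
python3 - <<'E'
from h import *
np.set_printoptions(precision=3,suppress=True)
im=cv2.imread('pics/scene0.png')
for nm,lo,hi in(('orange',(5,120,100),(18,255,255)),('yellow',(22,130,120),(35,255,255)),('pink',(150,60,120),(179,255,255)),('black',(0,0,0),(179,255,45))):
  for n in('scene','side','wrist'):
    im=cv2.imread(f'pics/{n}0.png')
    for c,s in blobs(im,lo,hi):
        if s[4]<900: print(nm,n,c.round(),s[4],ray(n,c,.0175)[0])
print(ray('wrist',[[350,20],[350,200],[350,207],[471,209],[505,0]],0))
print('clicker scene',ray('scene',[[318,190]],.018),'remote',ray('scene',[[419,297],[478,270],[426,305],[481,277]],.02))
print('bin',ray('scene',[[216,251],[263,217],[323,285],[278,335]],-.008))
E
```

```text
orange scene [294. 166.] 31 [ 0.487 -0.122  0.017]
orange scene [354. 222.] 34 [0.485 0.151 0.017]
orange scene [394. 245.] 39 [0.452 0.281 0.017]
orange side [22. 34.] 837 [-0.203  2.978  0.017]
orange side [180.  19.] 21 [0.869 2.91  0.017]
orange side [50. 57.] 17 [-0.044  2.204  0.017]
orange side [  6. 114.] 26 [-0.229  1.309  0.017]
orange side [ 35. 116.] 42 [-0.122  1.226  0.017]
orange side [125. 124.] 71 [0.187 0.946 0.017]
orange side [  3. 171.] 43 [-0.213  0.745  0.017]
orange side [250. 184.] 34 [0.451 0.274 0.017]
orange side [277. 201.] 37 [0.482 0.149 0.017]
orange side [325. 259.] 73 [ 0.482 -0.134  0.017]
orange wrist [203.  50.] 333 [0.487 0.152 0.018]
yellow scene [315. 153.] 131 [ 0.399 -0.124  0.017]
yellow scene [428. 246.] 194 [0.384 0.343 0.017]
yellow scene [560. 285.] 819 [0.209 0.639 0.017]
yellow side [143. 159.] 285 [0.196 0.608 0.017]
yellow side [221. 183.] 117 [0.376 0.329 0.017]
yellow side [290. 272.] 278 [ 0.39  -0.136  0.017]
pink scene [397. 222.] 170 [0.391 0.235 0.017]
pink side [235. 199.] 134 [0.382 0.218 0.017]
black scene [335.   4.] 20 [-
[... 1581 characters left out ...]
ck side [140. 307.] 57 [ 0.072 -0.086  0.017]
black wrist [222.  39.] 145 [0.509 0.163 0.018]
black wrist [207. 180.] 49 [ 0.475 -0.002  0.018]
black wrist [221. 182.] 105 [ 0.493 -0.004  0.018]
black wrist [234. 242.] 728 [ 0.503 -0.089  0.018]
black wrist [409. 243.] 636 [ 0.744 -0.09   0.018]
black wrist [467. 386.] 689 [ 0.856 -0.337  0.018]
[[ 0.658  0.188  0.   ]
 [ 0.663 -0.034  0.   ]
 [ 0.664 -0.044  0.   ]
 [ 0.833 -0.047  0.   ]
 [ 0.838  0.208  0.   ]]
clicker scene [[ 0.49  -0.001  0.018]] remote [[0.515 0.422 0.02 ]
 [0.339 0.476 0.02 ]
 [0.518 0.447 0.02 ]
 [0.349 0.493 0.02 ]]
bin [[ 0.836 -0.041 -0.008]
 [ 0.669 -0.046 -0.008]
 [ 0.672  0.231 -0.008]
 [ 0.842  0.256 -0.008]]
```

>>> jog_arm(motion=[0,0,0,0,0,1,0.54,0,0,0,0,0,1,0.54,0,0,0,0,0,1,0.54,0,0,0,0,0,1,0.54,0,0,0,0,0,1,0.54,0,0,0,0,0,1,0.54,0,0,0,0,0,1,0.54,0,0,0,0,0,1,0.54,0,0,0,0,0,1,0.54,0,0,0,0,0,1,0.54,0,0,0,0,0,1,0.54,0,0,0,0,0,1,0.54])

```text
time: 1.65
position: [0.6247, 0.0001, 0.2331]
tool_rot: [0.934, 0.357, -0.0, -0.0]
ft_force: [-0.0, -0.6, -0.1]
grip_width: 0.0198
grip_force: 0.0
```

>>> jog_arm(motion=[0,0,0,0,0,1,0.54,0,0,0,0,0,1,0.54,0,0,0,0,0,1,0.54,0,0,0,0,0,1,0.54,0,0,0,0,0,1,0.54,0,0,0,0,0,1,0.54,0,0,0,0,0,1,0.54,0,0,0,0,0,1,0.54,0,0,0,0,0,1,0.54,0,0,0,0,0,1,0.54,0,0,0,0,0,0.5,0.54,0,0,0,0,0,0,0.54])

```text
time: 3.15
position: [0.6248, 0.0, 0.2334]
tool_rot: [1.0, 0.0, -0.0, -0.0]
ft_force: [0.0, 0.2, -0.2]
grip_width: 0.0199
grip_force: 0.0
```

>>> jog_arm(motion=[-1,-1,0,0,0,0,0.54,-1,-1,0,0,0,0,0.54,-1,-1,0,0,0,0,0.54,-1,-1,0,0,0,0,0.54,-0.5,0,0,0,0,0,0.54,0,0,0,0,0,0,0.54])

```text
time: 3.9
position: [0.4435, 0.1606, 0.2337]
tool_rot: [1.0, 0.001, -0.0, 0.0]
ft_force: [0.1, -1.1, 0.0]
grip_width: 0.0198
grip_force: 0.0
```

```bash
python3 - <<'E'
from h import *
np.set_printoptions(precision=3,suppress=True)
o=robot.get_obs();print(o['time'],o['position'],o['q'],o['grip_width'],Ro.from_quat(o['tool_rot']).as_matrix()[:,0])
w=robot.camera('wrist');cv2.imwrite('pics/w1.png',w)
s=robot.camera('scene');d=robot.camera('side');cv2.imwrite('pics/s1.png',s);cv2.imwrite('pics/d1.png',d)
for n,im in(('wrist',w),('scene',s),('side',d)):
  for c,st in blobs(im,(5,120,100),(18,255,255)):
    p=ray(n,c,.0175,o)[0]
    if .3<p[0]<.7 and abs(p[1])<.4: print('orange',n,c.round(),st[4],p)
wh=[(c,st) for c,st in blobs(d,(0,0,190),(179,40,255),300)];print([(c,st[:5],ray('side',c,.026)[0]) for c,st in wh][:3])
print('side charger corners',ray('side',[[320,290],[349,282],[371,322],[334,334]],.026))
E
```

```text
3.9 [0.443 0.161 0.234] [ 0.11   0.322  1.805 -0.     1.015  1.678] 0.019833356039445894 [ 1.     0.002 -0.001]
orange wrist [328. 146.] 233 [0.485 0.153 0.018]
orange wrist [544. 145.] 307 [ 0.487 -0.12   0.018]
orange wrist [229. 170.] 241 [0.454 0.28  0.018]
orange scene [294. 166.] 31 [ 0.487 -0.122  0.017]
orange scene [354. 222.] 34 [0.485 0.151 0.017]
orange scene [394. 245.] 39 [0.452 0.281 0.017]
orange side [250. 184.] 33 [0.451 0.275 0.017]
orange side [277. 201.] 32 [0.483 0.15  0.017]
orange side [325. 259.] 68 [ 0.482 -0.134  0.018]
[(array([344.884, 304.698]), array([ 320,  281,   52,   46, 1100], dtype=int32), array([ 0.443, -0.289,  0.026]))]
side charger corners [[ 0.419 -0.227  0.026]
 [ 0.485 -0.236  0.026]
 [ 0.465 -0.353  0.026]
 [ 0.386 -0.345  0.026]]
```

View pics/w1.png

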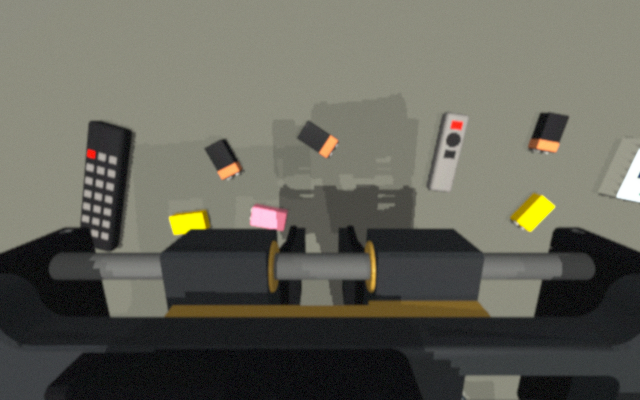

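The wrist view shows the dead cells at (223,158), (318,139) and (548,131). The clicker is at (449,152), the remote at (107,185) and the charger at (625,170). The yellow look-alikes are at (190,222) and (533,212), and the pink one is at (268,217).

```bash
python3 - <<'E'
from h import *
np.set_printoptions(precision=3,suppress=True)
o=robot.get_obs()
def f(n,px,z=.0175): print(n,ray('wrist',px,z,o)[:,:2].round(3).tolist())
f('c3',[[205,147],[225,138],[242,171],[220,180]])
f('c2',[[299,138],[312,121],[339,138],[328,158]])
f('c1',[[537,113],[568,117],[557,153],[530,150]])
f('click',[[445,112],[468,115],[452,191],[429,188]])
f('yellowL',[[169,212],[208,210],[211,231],[172,235]])
f('pink',[[251,205],[287,211],[284,229],[250,222]])
f('yellowR',[[534,193],[555,203],[531,230],[511,217]])
f('charger',[[632,137],[600,195]],.026)
f('remote',[[92,121],[132,132],[112,249],[78,240]],.02)
E
```

```text
c3 [[0.487, 0.308], [0.499, 0.281], [0.457, 0.263], [0.445, 0.293]]
c2 [[0.498, 0.188], [0.519, 0.172], [0.498, 0.138], [0.473, 0.152]]
c1 [[0.528, -0.105], [0.523, -0.144], [0.479, -0.14], [0.483, -0.105]]
click [[0.529, 0.008], [0.526, -0.02], [0.43, -0.012], [0.434, 0.019]]
yellowL [[0.401, 0.365], [0.404, 0.312], [0.374, 0.311], [0.368, 0.366]]
pink [[0.411, 0.254], [0.402, 0.206], [0.377, 0.211], [0.387, 0.257]]
yellowR [[0.427, -0.12], [0.413, -0.151], [0.375, -0.126], [0.394, -0.096]]
charger [[0.499, -0.22], [0.426, -0.2]]
remote [[0.519, 0.442], [0.506, 0.395], [0.348, 0.45], [0.362, 0.495]]
```

>>> jog_arm(motion=[0,-0.1,1,0,0,0,0.54,0,0,1,0,0,0,0.54,0,0,1,0,0,0,0.54,0,0,1,0,0,0,0.54,0,0,1,0,0,0,0.54,0,0,0.43,0,0,0,0.54,0,0,0,0,0,0,0.54])

```text
time: 4.92
position: [0.4457, 0.1633, 0.0146]
tool_rot: [1.0, -0.001, -0.001, 0.0]
ft_force: [-0.3, -0.5, -0.0]
grip_width: 0.0202
grip_force: 0.0
```

>>> jog_arm(motion=[0.3,0,0,0,0,0,0.54,0.3,0,0,0,0,0,0.54,0.3,0,0,0,0,0,0.54,0.3,0,0,0,0,0,0.54,0.3,0,0,0,0,0,0.54,0.3,0,0,0,0,0,0.54,0.3,0,0,0,0,0,0.54,0,0,0,0,0,0,0.54])

```text
time: 5.92
position: [0.5307, 0.1641, 0.0164]
tool_rot: [1.0, -0.0, 0.001, -0.0]
ft_force: [-0.4, -0.3, -0.2]
grip_width: 0.0201
grip_force: 0.0
```

```bash
python3 - <<'E'
from h import *
np.set_printoptions(precision=3,suppress=True)
o=robot.get_obs();print(o['time'],o['position'],o['ft_force'])
w=robot.camera('wrist');cv2.imwrite('pics/w2.png',w)
E
```

```text
5.925 [0.531 0.164 0.016] [-0.36  -0.309 -0.188]
```

View pics/w2.png

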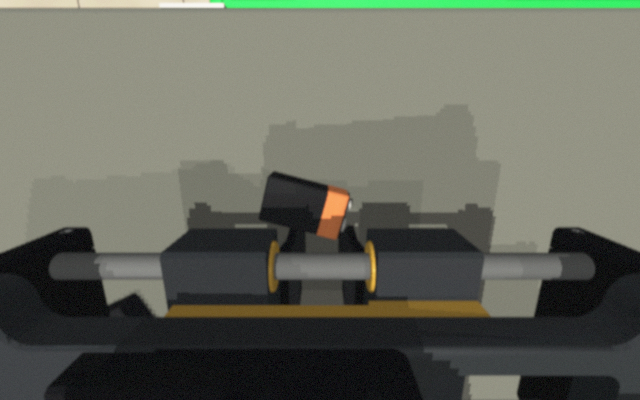

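The cell at (305,205) is nearly flush against both fingertips, and the bin begins at (223,5), so the push continues.

>>> jog_arm(motion=[0.35,0,0,0,0,0,0.54,0.35,0,0,0,0,0,0.54,0.35,0,0,0,0,0,0.54,0.35,0,0,0,0,0,0.54,0.35,0,0,0,0,0,0.54,0.35,0,0,0,0,0,0.54,0.35,0,0,0,0,0,0.54,0.35,0,0,0,0,0,0.54,0.35,0,0,0,0,0,0.54,0.35,0,0,0,0,0,0.54,0.1,0,0,0,0,0,0.54,0,0,0,0,0,0,0.54])

```text
time: 7.48
position: [0.6729, 0.164, 0.0162]
tool_rot: [1.0, -0.0, -0.0, 0.0]
ft_force: [0.1, -0.4, 0.0]
grip_width: 0.0203
grip_force: 0.0
```

```bash
python3 - <<'E'
from h import *
np.set_printoptions(precision=3,suppress=True)
w=cv2.imread('pics/w2.png');o=dict(position=np.array([.531,.164,.0164]),tool_rot=np.array([1,0,0,0.]))
print(ray('wrist',[[223,8],[100,10],[500,10]],0,o))
im=robot.camera('wrist');cv2.imwrite('pics/w3.png',im)
for n in('scene','side','wrist'):
  for c,st in blobs(robot.camera(n),(5,120,100),(18,255,255)):
    p=ray(n,c,.0175)[0]
    if .3<p[0]<.95 and abs(p[1])<.4: print(n,c.round(),st[4],p)
E
```

```text
[[0.659 0.214 0.   ]
 [0.658 0.278 0.   ]
 [0.657 0.072 0.   ]]
scene [394. 245.] 39 [0.452 0.281 0.017]
scene [292. 287.] 34 [0.745 0.19  0.017]
side [250. 185.] 35 [0.451 0.274 0.017]
side [325. 259.] 70 [ 0.482 -0.134  0.017]
wrist [  5. 147.] 27 [0.731 0.327 0.018]
wrist [354. 156.] 239 [0.726 0.147 0.018]
wrist [158. 169.] 81 [0.719 0.25  0.018]
wrist [ 94. 175.] 43 [0.716 0.284 0.018]
wrist [131. 176.] 82 [0.716 0.265 0.018]
wrist [155. 177.] 39 [0.715 0.252 0.018]
wrist [175. 177.] 21 [0.715 0.242 0.018]
wrist [ 41. 187.] 178 [0.71  0.314 0.018]
wrist [139. 192.] 1969 [0.707 0.262 0.018]
wrist [  8. 195.] 33 [0.706 0.333 0.018]
```

View pics/w3.png

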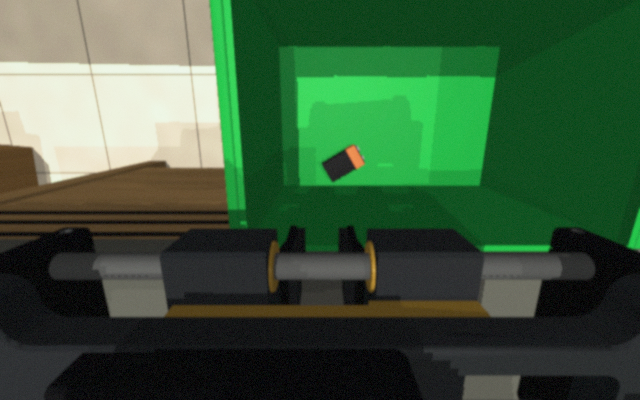

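Cell_b is in the bin at (343,163). Next is the cell at (0.472, 0.286).

>>> jog_arm(motion=[0,0,-1,0,0,0,0.54,0,0,-1,0,0,0,0.54,-0.953,-0.62,0,0,0,0,0.54,-0.953,-0.62,0,0,0,0,0.54,-0.953,-0.62,0,0,0,0,0.54,-0.953,-0.62,0,0,0,0,0.54,-0.953,-0.62,0,0,0,0,0.54,-0.953,-0.62,0,0,0,0,0.54,0,0,0,0,0,0,0.54])

```text
time: 8.8
position: [0.4401, 0.3138, 0.0963]
tool_rot: [1.0, 0.002, -0.002, 0.001]
ft_force: [0.6, 0.3, 0.4]
grip_width: 0.0198
grip_force: 0.0
```

>>> jog_arm(motion=[0,0,0,0,0,0.97,0.54,0,0,0,0,0,0.97,0.54,0,0,0,0,0,0.97,0.54,0,0,0,0,0,0.97,0.54,0,0,0,0,0,0.97,0.54,0,0,0,0,0,0.97,0.54,0,0,0,0,0,0.97,0.54,0,0,0,0,0,0.97,0.54,0,0,0,0,0,0.97,0.54,0,0,0,0,0,0,0.54])

```text
time: 10.05
position: [0.4453, 0.3124, 0.0965]
tool_rot: [0.954, -0.3, 0.0, -0.0]
ft_force: [-0.6, 0.2, 0.6]
grip_width: 0.0201
grip_force: 0.0
```

```bash
python3 - <<'E'
from h import *
np.set_printoptions(precision=3,suppress=True)
o=robot.get_obs();print(o['time'],o['position'],o['q'],Ro.from_quat(o['tool_rot']).as_matrix()[:,0])
w=robot.camera('wrist');cv2.imwrite('pics/w4.png',w)
E
```

```text
10.05 [0.445 0.312 0.097] [ 0.406  0.622  1.753 -0.     0.766  2.587] [ 0.82  -0.572  0.001]
```

View pics/w4.png

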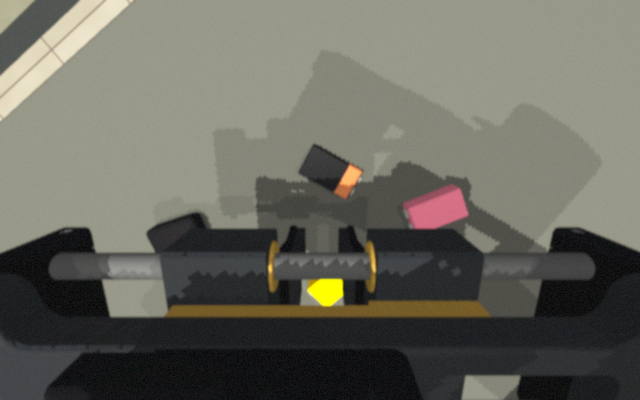

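The cell is at (331,171) just ahead of the fingers, and the yellow look-alike at (325,290) lies behind them. I'll check the clearance to it.

```bash
python3 - <<'E'
from h import *
np.set_printoptions(precision=4,suppress=True)
o=robot.get_obs();R=Ro.from_quat(o['tool_rot']).as_matrix()
for n,px in(('yel',[[308,290],[325,278],[344,290]]),('cell',[[299,172],[315,144],[363,169],[347,199]]),('pink',[[404,207],[412,230]])):
    print(n,(ray('wrist',px,.0175,o)-o['position'])@R[:,:2])
E
```

```text
yel [[-0.0767 -0.0125]
 [-0.0645  0.0029]
 [-0.0767  0.0203]]
cell [[ 0.0318 -0.0184]
 [ 0.0541 -0.0052]
 [ 0.0342  0.0335]
 [ 0.0091  0.0211]]
pink [[ 0.0021  0.069 ]
 [-0.0185  0.0774]]
```

>>> jog_arm(motion=[-0.3,0.2,0,0,0,0,0.54,0,0,0,0,0,0,0.54,0,0,1,0,0,0,0.54,0,0,1,0,0,0,0.54,0,0,0,0,0,0,0.54])

```text
time: 10.72
position: [0.4285, 0.3126, 0.0144]
tool_rot: [0.954, -0.3, -0.002, 0.002]
ft_force: [0.5, 0.4, 0.4]
grip_width: 0.02
grip_force: 0.0
```

>>> jog_arm(motion=[0.3,0,0,0,0,0,0.54,0.3,0,0,0,0,0,0.54,0.3,0,0,0,0,0,0.54,0.3,0,0,0,0,0,0.54,0.3,0,0,0,0,0,0.54,0.3,0,0,0,0,0,0.54,0.3,0,0,0,0,0,0.54,0.3,0,0,0,0,0,0.54,0.3,0,0,0,0,0,0.54,0.3,0,0,0,0,0,0.54,0,0,0,0,0,0,0.54])

```text
time: 12.1
position: [0.5296, 0.2439, 0.0164]
tool_rot: [0.954, -0.301, 0.001, -0.0]
ft_force: [1.0, 0.6, -1.3]
grip_width: 0.0199
grip_force: 0.0
```

```bash
cat >> h.py <<'E'
def cells(tag):
    "orange ends in the wrist view, in tool x,y and world; the rest of the cell as dark blob"
    o=robot.get_obs();im=robot.camera('wrist');cv2.imwrite(f'pics/{tag}.png',im);R=Ro.from_quat(o['tool_rot']).as_matrix()
    print(o['time'],o['position'].round(3),R[:,0].round(3),o['ft_force'].round(1))
    for nm,lo,hi in(('or',(5,120,100),(18,255,255)),('bk',(0,0,0),(179,255,50))):
        for c,s in blobs(im,lo,hi,150):
            if c[1]<225: p=ray('wrist',c,.0175,o)[0];print(nm,c.round(),s[:5],'tool',((p-o['position'])@R[:,:2]).round(3),'world',p[:2].round(3))
E
python3 -c "
from h import *
cells('w5')"
```

```text
12.1 [0.53  0.244 0.016] [ 0.819 -0.573  0.001] [ 1.   0.6 -1.3]
or [335. 206.] [ 323  181   25   52 1117] tool [0.027 0.007] world [0.548 0.223]
bk [296. 183.] [266 179  59  10 351] tool [ 0.04  -0.014] world [0.57  0.232]
```

The cell is flush on both fingertips, so the push continues.

>>> jog_arm(motion=[0.38,0,0,0,0,0,0.54,0.38,0,0,0,0,0,0.54,0.38,0,0,0,0,0,0.54,0.38,0,0,0,0,0,0.54,0.38,0,0,0,0,0,0.54,0.38,0,0,0,0,0,0.54,0.38,0,0,0,0,0,0.54,0.38,0,0,0,0,0,0.54,0.38,0,0,0,0,0,0.54,0.38,0,0,0,0,0,0.54,0.38,0,0,0,0,0,0.54,0.38,0,0,0,0,0,0.54])

```text
time: 13.65
position: [0.6787, 0.1394, 0.0163]
tool_rot: [0.954, -0.3, 0.0, 0.0]
ft_force: [-0.1, 0.4, 0.2]
grip_width: 0.0197
grip_force: 0.0
```

>>> jog_arm(motion=[0,0,0,0,0,0,0.54,0,0,0,0,0,0,0.54])

```text
time: 13.9
position: [0.6772, 0.1402, 0.0161]
tool_rot: [0.954, -0.3, -0.001, 0.0]
ft_force: [0.7, -0.3, -0.4]
grip_width: 0.0202
grip_force: 0.0
```

```bash
python3 -c "
from h import *
cells('w6')"
```

```text
13.9 [0.677 0.14  0.016] [ 0.82  -0.572 -0.001] [ 0.7 -0.3 -0.4]
or [610.  13.] [ 584    0   56   37 1215] tool [0.12  0.133] world [ 0.699 -0.037]
or [620.  33.] [601  18  39  29 187] tool [0.111 0.14 ] world [ 0.689 -0.038]
or [623.  45.] [605  32  35  25 176] tool [0.106 0.142] world [ 0.683 -0.037]
or [285. 147.] [276 139  18  17 180] tool [ 0.059 -0.019] world [0.736 0.122]
or [308. 152.] [299 144  18  17 180] tool [ 0.056 -0.007] world [0.727 0.114]
```

View pics/w6.png

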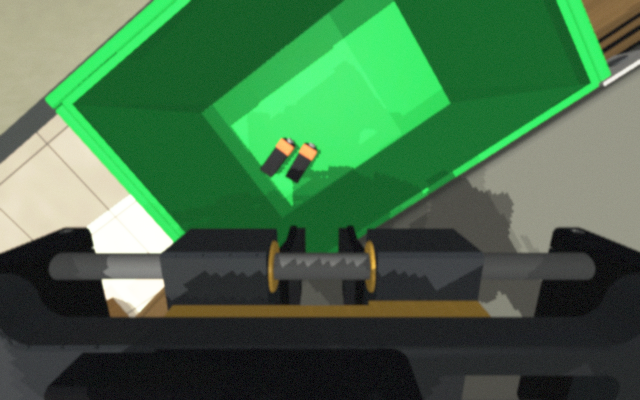

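Two cells are in the bin at (278,155) and (303,160). Next is the last cell at about (0.503, -0.125). I'll push it forward, sideways past the front of the clicker, then off the edge.

>>> jog_arm(motion=[0,0,-1,0,0,0,0.77,0,0,-1,0,0,0,0.77,0,0,0,0,0,-0.972,0.77,0,0,0,0,0,-0.972,0.77,0,0,0,0,0,-0.972,0.77,0,0,0,0,0,-0.972,0.77,0,0,0,0,0,-0.972,0.77,0,0,0,0,0,-0.972,0.77,0,0,0,0,0,-0.972,0.77,0,0,0,0,0,-0.972,0.77,0,0,0,0,0,-0.972,0.77,0,0,0,0,0,0,0.77])

```text
time: 15.45
position: [0.6771, 0.1406, 0.0963]
tool_rot: [1.0, 0.001, -0.0, -0.0]
ft_force: [0.4, 0.2, 0.0]
grip_width: 0.0103
grip_force: 0.0
```

>>> jog_arm(motion=[-0.793,0.943,0,0,0,0,0.77,-0.793,0.943,0,0,0,0,0.77,-0.793,0.943,0,0,0,0,0.77,-0.793,0.943,0,0,0,0,0.77,-0.793,0.943,0,0,0,0,0.77,-0.793,0.943,0,0,0,0,0.77,-0.793,0.943,0,0,0,0,0.77,0,0,0,0,0,0,0.77,0,0,0,0,0,0,0.77])

```text
time: 16.58
position: [0.4565, -0.1243, 0.0966]
tool_rot: [1.0, -0.0, 0.0, 0.0]
ft_force: [0.2, 0.4, 0.6]
grip_width: 0.01
grip_force: 0.0
```

```bash
python3 -c "
from h import *
cells('w7')"
```

```text
16.575 [ 0.457 -0.124  0.097] [1.    0.    0.001] [0.2 0.4 0.6]
or [323. 174.] [307 165  34  20 509] tool [0.03  0.001] world [ 0.486 -0.126]
bk [172. 166.] [163 157  20  19 298] tool [ 0.037 -0.12 ] world [ 0.493 -0.004]
```

View pics/w7.png

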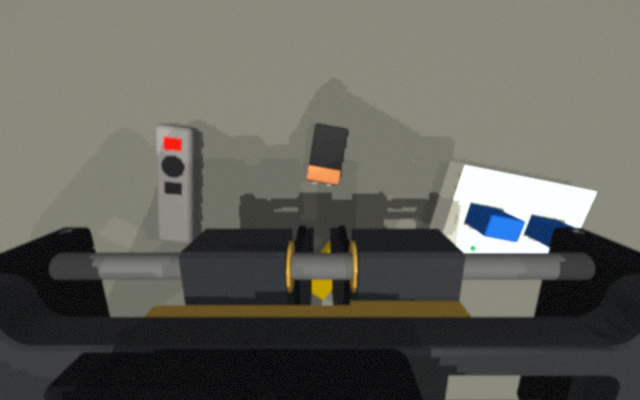

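The last cell is at (327,153), straight ahead. The clicker at (178,182) and the charger at (520,210) are clear on either side.

>>> jog_arm(motion=[0,0.1,1,0,0,0,0.77,0,0,1,0,0,0,0.77,0,0,0,0,0,0,0.77,0.32,0,0,0,0,0,0.77,0.32,0,0,0,0,0,0.77,0.32,0,0,0,0,0,0.77,0.32,0,0,0,0,0,0.77,0.32,0,0,0,0,0,0.77,0.32,0,0,0,0,0,0.77,0.32,0,0,0,0,0,0.77,0.32,0,0,0,0,0,0.77,0,0,0,0,0,0,0.77])

```text
time: 18.12
position: [0.5601, -0.1285, 0.0164]
tool_rot: [1.0, 0.001, 0.001, 0.0]
ft_force: [-0.5, -0.2, 1.7]
grip_width: 0.01
grip_force: 0.0
```

```bash
python3 -c "
from h import *
cells('w8')"
```

```text
18.125 [ 0.56  -0.128  0.016] [1.    0.002 0.002] [-0.5 -0.2  1.7]
or [52. 17.] [ 43   6  19  22 259] tool [ 0.118 -0.125] world [ 0.678 -0.004]
or [74. 37.] [ 65  26  20  23 272] tool [ 0.11  -0.116] world [ 0.67  -0.012]
or [318. 218.] [295 208  48  20 876] tool [ 0.02  -0.002] world [ 0.58  -0.127]
bk [48. 37.] [  16   12   74   46 1413] tool [ 0.11  -0.128] world [0.67 0.  ]
```

>>> jog_arm(motion=[-0.25,0,0,0,0,0,0.54,0,0,-1,0,0,0,0.54,0,0,-1,0,0,-1,0.54,0,0,0,0,0,-1,0.54,0,0,0,0,0,-1,0.54,0,0,0,0,0,-1,0.54,0,0,0,0,0,-1,0.54,0,0,0,0,0,-1,0.54,0,0,0,0,0,-1,0.54,0,0,0,0,0,-1,0.54,0,0,0,0,0,-1,0.54,0,0,0,0,0,-1,0.54])

```text
time: 19.68
position: [0.5468, -0.1279, 0.0961]
tool_rot: [0.939, 0.343, -0.001, -0.001]
ft_force: [0.3, 0.4, 0.2]
grip_width: 0.0199
grip_force: 0.0
```

>>> jog_arm(motion=[0,0,0,0,0,-1,0.54,0,0,0,0,0,-1,0.54,0,0,0,0,0,-1,0.54,0,0,0,0,0,-1,0.54,0,0,0,0,0,-1,0.54,0,0,0,0,0,-1,0.54,0,0,0,0,0,-1,0.54,0,0,0,0,0,-1,0.54,0,0,0,0,0,-1,0.54,0,0,0,0,0,-1,0.54,0,0,0,0,0,-1,0.54,0,0,0,0,0,-1,0.54])

```text
time: 21.18
position: [0.5468, -0.1279, 0.0961]
tool_rot: [0.718, 0.696, -0.0, -0.001]
ft_force: [-0.6, -0.1, 0.0]
grip_width: 0.0198
grip_force: 0.0
```

>>> jog_arm(motion=[-1,1,0,0,0,-0.5,0.54,0,0,0,0,0,0,0.54,0,0,0,0,0,0,0.54])

```text
time: 21.55
position: [0.5854, -0.1692, 0.0958]
tool_rot: [0.707, 0.707, -0.0, -0.001]
ft_force: [-0.5, 0.3, 0.0]
grip_width: 0.0196
grip_force: 0.0
```

```bash
python3 -c "
from h import *
cells('w9')"
```

```text
21.55 [ 0.585 -0.169  0.096] [-0.     1.     0.001] [-0.5  0.3  0. ]
or [314. 158.] [307 141  16  34 521] tool [ 0.043 -0.006] world [ 0.58  -0.126]
```

>>> jog_arm(motion=[0,0.2,1,0,0,0,0.54,0,0,1,0,0,0,0.54,0,0,0,0,0,0,0.54,0.35,0,0,0,0,0,0.54,0.35,0,0,0,0,0,0.54,0.35,0,0,0,0,0,0.54,0.35,0,0,0,0,0,0.54,0.35,0,0,0,0,0,0.54,0.35,0,0,0,0,0,0.54,0.35,0,0,0,0,0,0.54,0.35,0,0,0,0,0,0.54,0,0,0,0,0,0,0.54])

```text
time: 23.1
position: [0.5946, -0.056, 0.0162]
tool_rot: [0.706, 0.708, -0.0, -0.0]
ft_force: [0.6, -0.2, -0.5]
grip_width: 0.0199
grip_force: 0.0
```

```bash
python3 -c "
from h import *
cells('w10')"
```

```text
23.1 [ 0.595 -0.056  0.016] [-0.003  1.     0.   ] [ 0.6 -0.2 -0.5]
or [295. 204.] [ 283  179   24   52 1132] tool [ 0.028 -0.014] world [ 0.58  -0.028]
bk [126. 159.] [111 144  32  31 544] tool [ 0.052 -0.102] world [ 0.493 -0.004]
bk [334. 183.] [307 180  58   9 358] tool [0.04  0.007] world [ 0.601 -0.016]
bk [340. 220.] [ 307  197   60   56 2195] tool [0.018 0.011] world [ 0.605 -0.038]
```

>>> jog_arm(motion=[0.33,0,0,0,0,0,0.54,0.33,0,0,0,0,0,0.54,0.33,0,0,0,0,0,0.54,0.33,0,0,0,0,0,0.54,0.33,0,0,0,0,0,0.54,0.33,0,0,0,0,0,0.54,0.33,0,0,0,0,0,0.54,0.33,0,0,0,0,0,0.54,0,0,0,0,0,0,0.54,-0.25,0,0,0,0,0,0.54,0,0,-1,0,0,0,0.77,0,0,-1,0,0,0,0.77])

```text
time: 24.65
position: [0.5945, 0.0366, 0.0966]
tool_rot: [0.707, 0.707, -0.001, -0.001]
ft_force: [0.6, -1.1, 0.5]
grip_width: 0.012
grip_force: 0.0
```

>>> jog_arm(motion=[0,0,0,0,0,1,0.77,0,0,0,0,0,1,0.77,0,0,0,0,0,1,0.77,0,0,0,0,0,1,0.77,0,0,0,0,0,1,0.77,0,0,0,0,0,1,0.77,0,0,0,0,0,1,0.77,0,0,0,0,0,1,0.77,0,0,0,0,0,1,0.77,0,0,0,0,0,1,0.77,0,0,0,0,0,1,0.77,0,0,0,0,0,1,0.77])

```text
time: 26.15
position: [0.5949, 0.0366, 0.0963]
tool_rot: [0.934, 0.357, -0.0, 0.0]
ft_force: [-0.7, 0.4, 0.7]
grip_width: 0.0104
grip_force: 0.0
```

>>> jog_arm(motion=[0,0,0,0,0,1,0.77,0,0,0,0,0,1,0.77,0,0,0,0,0,1,0.77,0,0,0,0,0,1,0.77,0,0,0,0,0,1,0.77,0,0,0,0,0,1,0.77,0,0,0,0,0,1,0.77,0,0,0,0,0,1,0.77,0,0,0,0,0,1,0.77,0,0,0,0,0,1,0.77,0,0,0,0,0,0.5,0.77])

```text
time: 27.52
position: [0.5949, 0.0369, 0.0963]
tool_rot: [1.0, -0.001, -0.0, 0.0]
ft_force: [-0.3, -0.5, -0.2]
grip_width: 0.01
grip_force: 0.0
```

>>> jog_arm(motion=[-0.65,-0.41,0,0,0,0,0.77,-0.65,-0.41,0,0,0,0,0.77,0,0,0,0,0,0,0.77,0,0,0,0,0,0,0.77])

```text
time: 28.02
position: [0.5444, 0.0701, 0.0967]
tool_rot: [1.0, 0.0, 0.001, 0.0]
ft_force: [0.3, -0.2, -0.5]
grip_width: 0.01
grip_force: 0.0
```

```bash
python3 -c "
from h import *
cells('w11')"
```

```text
28.025 [0.544 0.07  0.097] [1.    0.001 0.003] [ 0.3 -0.2 -0.5]
or [268.  37.] [253  19  30  35 210] tool [ 0.13  -0.039] world [0.675 0.109]
or [316. 168.] [299 160  34  17 523] tool [ 0.035 -0.005] world [0.58  0.075]
```

View pics/w11.png

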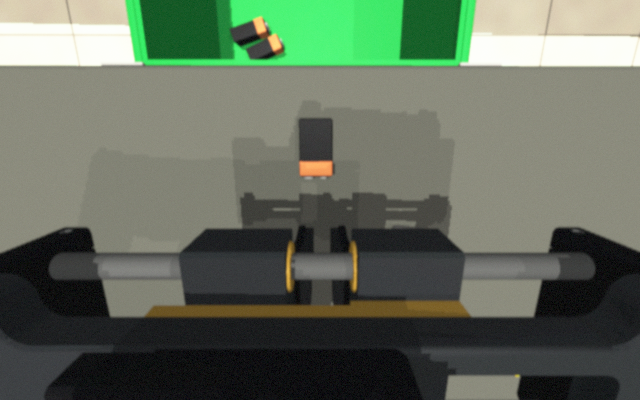

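The cell at (316,147) is square to the edge and in front of the bin mouth (columns 135–475). Now the final push.

>>> jog_arm(motion=[0,-0.12,1,0,0,0,0.77,0,0,1,0,0,0,0.77,0,0,0,0,0,0,0.77,0.37,0,0,0,0,0,0.77,0.37,0,0,0,0,0,0.77,0.37,0,0,0,0,0,0.77,0.37,0,0,0,0,0,0.77,0.37,0,0,0,0,0,0.77,0.37,0,0,0,0,0,0.77,0.37,0,0,0,0,0,0.77,0.37,0,0,0,0,0,0.77,0.37,0,0,0,0,0,0.77])

```text
time: 29.58
position: [0.6775, 0.0752, 0.0183]
tool_rot: [1.0, 0.0, 0.001, 0.0]
ft_force: [-0.1, -0.2, -0.5]
grip_width: 0.0103
grip_force: 0.0
```

>>> jog_arm(motion=[0,0,0,0,0,0,0.77,0,0,0,0,0,0,0.77,0,0,-1,0,0,0,0.77,0,0,-1,0,0,0,0.77,0,0,-1,0,0,0,0.77,0,0,-1,0,0,0,0.77,0,0,0,0,0,0,0.77,0,0,0,0,0,0,0.77])

```text
time: 30.58
position: [0.6747, 0.0758, 0.1759]
tool_rot: [1.0, 0.001, -0.001, -0.0]
ft_force: [-0.1, -0.1, 0.1]
grip_width: 0.0101
grip_force: 0.0
```

```bash
python3 - <<'E'
from h import *
cells('w12')
for n in('scene','side'):
  im=robot.camera(n);cv2.imwrite(f'pics/{n}9.png',im);a=cv2.imread(f'pics/{n}0.png')
  for nm,lo,hi in(('or',(5,120,100),(18,255,255)),('yel',(22,130,120),(35,255,255)),('pink',(150,60,120),(179,255,255)),('blue',(105,150,60),(125,255,255))):
    for t,i in(('before',a),('after',im)): print(n,nm,t,[(c.round().astype(int).tolist(),int(s[4])) for c,s in blobs(i,lo,hi) if 150<c[0]<480 and c[1]>140])
E
```

```text
30.575 [0.675 0.076 0.176] [ 1.     0.001 -0.002] [-0.1 -0.1  0.1]
or [146. 176.] [104 165  92  18 592] tool [ 0.014 -0.192] world [0.688 0.268]
or [530. 179.] [430 172 210  12 859] tool [0.01  0.229] world [ 0.685 -0.153]
bk [322. 155.] [317 147  12  16 181] tool [0.037 0.001] world [0.711 0.075]
bk [547. 188.] [440 188 200   2 326] tool [-0.     0.249] world [ 0.674 -0.173]
bk [ 47. 193.] [  0 191 102   5 260] tool [-0.005 -0.306] world [0.669 0.381]
bk [139. 193.] [103 191  72   5 196] tool [-0.005 -0.203] world [0.669 0.279]
bk [489. 193.] [450 192  75   4 185] tool [-0.006  0.186] world [ 0.669 -0.11 ]
bk [589. 194.] [540 192 100   4 272] tool [-0.006  0.298] world [ 0.668 -0.222]
bk [316. 203.] [307 196  21  16 175] tool [-0.017 -0.006] world [0.658 0.082]
scene or before [([294, 166], 31), ([354, 222], 34), ([394, 245], 39)]
scene or after [([281, 277], 35), ([289, 295], 57)]
scene yel before [([315, 153], 131), ([428, 246], 194)]
scene yel after [([315, 153], 129), ([428, 246], 194)]
scene pink before [([397, 222], 170)]
scene pink after [([397, 222], 170)]
scene blue before []
scene blue after []
side or before [([250, 184], 34), ([277, 201], 37), ([325, 259], 73)]
side or after []
side yel before [([221, 183], 117), ([290, 272], 278)]
side yel after [([221, 182], 120), ([290, 272], 266)]
side pink before [([235, 199], 134)]
side pink after [([235, 199], 130)]
side blue before [([345, 298], 327)]
side blue after [([345, 298], 330)]
```

```bash
python3 -c "
from rig import robot
print(robot.hand_in())"
```

```text
the job is handed in; nothing more can be done
None
```

All three dead batteries were pushed off the edge into the green bin and the job was handed in at about 31 s; the after-pictures show the look-alikes and the good batteries unmoved, though I did not re-measure the clicker or remote at the end.

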